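# Find the hidden notch of a dish carrier's lock by feel and slide its cover open

## Robot

A 6-joint arm with a two-finger parallel gripper is mounted at the origin on a cart in front of the work surface, level with it; the furniture and walls round the work are solid. World frame = base frame: x ahead of the robot, y to its left, z up, the work surface at z = 0. Lengths are in m, angles in rad, forces in N, time in s.
With the tool pointing down it reaches from about 0.375 to 0.9 m from the base axis. Payload 3.1 kg.
Tool frame: the origin (TCP) lies between the finger pads; the fingertips stand robot.tip_extent ahead of it and the grasp point (between the pads) lies 3 mm ahead of it (robot.tip_extent is the distance from the TCP to the fingertips, in m); z points along the fingers, x is the direction in which the jaws open and shut, and the axes are right-handed (so a half turn about z gives the same grasp; the last joint's range is limited). The gripper opens to 87 mm and grips with 3 to 60 N. Pads are 19 mm wide; open, the fingers measure 117 mm over their backs; the gripper's body (75 mm by 190 mm) begins 51 mm behind the grasp point.
Start: joints at [0.506, 0.527, 1.433, -0, 1.181, -0.178], TCP at [0.484, 0.395, 0.245] pointing down, gripper open.
Joint ranges: [-3.08, 3.08], [-0.75, 2.2], [0.22, 2.44], [-1.43, 4.57], [0, 2.65], [-2.85, 2.85]. Speed limits (rad/s): [2.79, 2.79, 3.14, 3.14, 3.14, 3.14].

## Interface

Orientations are given as a unit quaternion [x, y, z, w].
In Python, from rig import robot, cams gives the robot as it stands.
- The arm moves only by the tool carry_out, never from a script. Its argument "steps" is a list of rows, each a list of 3 entries, a list of its own where there are three numbers: the shift along the world's x, y, z in cm, then the turn about the world's z in degrees, then the closure, from 0 (fully open) to 1 (shut). In form: [[[dx, dy, dz], spin, fingers], ...]. A call has 1 to 10 rows; each row shifts and turns the pose as measured when the row begins; what a row does not reach is not made up. A row lasts 1/10 s, in which the tool goes at most 50 mm and 8.59 degrees, less where a joint would pass 70% of its speed; a pose out of reach is approached as far as the arm can. A call with a gripper value outside its range is refused whole. The fingers move at their own pace and stop on an object; "squeeze" is the grip in N (left out, the last holds). Time passes only in rows, so rows that do not move let the fingers close. It gives the time, the measured TCP pose, the force and the opening at its end, in the units of the state.
- robot.get_obs(): the state, without advancing time (a new reading comes with each control period).
- cams.camera(name): name is "scene" or "top" or "wrist"; returns a dict with "pixels" (480x640x3 uint8, red, green, blue), "fx", "fy", "cx", "cy" (pixels), "k1" (the pictures are not rectified: a ray, as slopes to the right and down, at radius r is drawn at 1 + k1 r^2 times it, then the intrinsics apply), "eye" and "rotation" of the camera in the world. Camera axes: x right, y up, looking along -z (the intrinsics and any distortion apply to the point x, -y, -z); pixel columns grow to the right and rows downward; lengths in m; the calibration is good to about 2 mm. A picture is of the moment at which its call begins. There is no depth.
- robot.hand_in(): hands the job in, once; it reports no verdict.
The state is a dict: "time": time; "q": joint angles; "joint_velocities": joint speeds; "joint_torque": joint torques, N m; "position": TCP position; "tool_rot": TCP orientation; "ft_force": force on the tool from outside, world axes, zero at the start; "moment": the same for the moment, N m; "grip_width": finger opening in m.
Only numpy, scipy, OpenCV 4.12 (cv2) and the standard library are available. Lean on these libraries where they do the work, as an engineer would, in place of code of your own. Each camera call takes 0.05 s, during which the arm holds its last target. There are 200 camera calls.

## Task

Unlock and open the metal dish carrier: turn its round black knob clockwise until you feel the turning resistance drop away where the hidden notch lies, push the knob fully down there without forcing it, then slide the grey cover fully open by its upright bar. Leave the loose things round the carrier where they are.

Things in the scene. Friction and masses are not known exactly. Their poses are not given: they have to be found in the camera images.
- carrier: dish carrier, an aluminium block fixed to the table, 80 mm deep (its x), 200 mm long (its y), 40 mm high; origin at the centre of its underside, z up. The knob stands on the end towards its -y, axis 62 mm from the centre. A grey cover lies on its middle between dark guide rails (47 mm high) and opens towards +y, off a well with a small dish
- knob_top (a point): centre of the knob's top, 83 mm above the table at the start. The knob is black, round, ribbed, without a pointer: 40 mm diameter, 30 mm tall, its underside 13 mm above the block. This point is on the steel stem through it, which goes down with it but does not turn (its orientation is the carrier's, not the knob's)
- lock_axis (a point): the knob's axis at the block's top, fixed. The one notch lies 17 to 78 degrees clockwise (seen from above) of the knob's starting position; nothing shows where. Until then it drags with about 0.1 N m while it moves, near zero once held still. The knob turns both ways; stops lie about 25 degrees past the notch and at least 8 degrees anticlockwise of the start
- lock_stem (a joint): how far the knob is pushed down, m: 0 raised, 0.008 fully down. It takes about 5 to 8 N and stays where it is left. Off the notch it is stopped hard after about 1 mm by the keeper
- lock_keeper: keeper plate hidden in the block under the knob; two dogs of the knob meet it if pushed off the notch and enter its slot at the notch, within about 3 degrees of the middle. Turning on, the torque dips by 0.1 to 0.2 N m into a pull onwards from 8 degrees before the middle, is zero at the middle, resists with 0.1 then up to 0.4 N m to 6 degrees past it, and is back to the drag at 10
- cover (a joint): how far the cover has been slid open along the carrier's +y, m: 0 shut, 0.058 fully open. Locked (1.5 mm play) until the knob is fully down; then it takes about 2 N and stays where it is left.
- cover_bar (a point): centre of the upright black bar on the grey cover, 44 mm along the carrier's x, 10 mm thick along its y, standing from 45 to 65 mm above the table (this point 60 mm); at the start 22.5 mm to the +y side of the carrier's centre; it moves with the cover
- medium_a: a small bottle, 44 mm diameter, 88 mm tall, loose near the carrier; origin under its centre; leave it alone
- dish_a: a clear petri dish, 64 mm diameter, 18 mm high, loose behind the carrier; origin under its centre; leave it alone
- marker_b: a marker pen, 135 mm long and 16 mm thick, loose beside the far end of the carrier; origin under its middle; leave it alone
- pipette_0: a pipette, 228 mm long and 30 mm thick, loose in front of the carrier; origin under its middle; leave it alone

How it is judged:
By the outcome, as a careful person would: the job done as asked, in the order asked, and still so for the second after the job is handed in, with the robot touching nothing.
It also fails if it takes over 72 s, if anything falls off the work surface, if the arm or the gripper's body presses on something with over 40 N, if the wrist force passes 120 N, or if a joint passes its speed limit or range.

## Working session

There is one attempt and no reset: what is moved stays moved. The work goes in short steps, Python scripts to look and compute and a tool call to move; the robot and the scene stay as the last step left them, time stands still between calls to the robot, and variables do not carry over. Pictures are saved under pics/ and viewed, about 8 in all and at most 12, crops included, and the job is handed in when it is done.

Besides the shell and the picture viewer there is one more tool, called after "Request:" by a JSON object that holds its "api" and its "payload", one argument or row to a line. carry_out: Moves the arm, as the interface text tells. Its arguments: {"type":"object","properties":{"steps":{"type":"array"},"squeeze":{"type":"number"}},"required":["steps"]}

```bash
mkdir -p pics; ls
python3 - <<'E'
from rig import robot,cams
import cv2
print(robot.get_obs(), robot.tip_extent)
for n in ("scene","top"):
    c=cams.camera(n); cv2.imwrite(f"pics/{n}0.png",c["pixels"][:,:,::-1])
    print(n,{k:v for k,v in c.items() if k!="pixels"})
E
```

```text
pics
{'time': 0.0, 'q': array([ 5.06498694e-01,  5.28480243e-01,  1.43391320e+00, -3.98815875e-08,
        1.18136888e+00, -1.78506201e-01]), 'joint_velocities': array([ 0.00124016,  0.00011717, -0.00124796,  0.00015131, -0.00122256,
        0.00091617]), 'joint_torque': array([-7.25796472e-04, -4.40042210e+01, -1.76589525e+01,  6.31644297e-02,
        5.81940939e-02, -1.33537824e-04]), 'position': array([0.4833848 , 0.39510496, 0.24355946]), 'tool_rot': array([ 9.41916624e-01,  3.35845049e-01, -1.07027546e-03,  1.77130496e-04]), 'ft_force': array([-0.02293305, -0.25945672, -0.15023281]), 'moment': array([-0.0158458 ,  0.00056916, -0.01823452]), 'grip_width': 0.08662617895314571} 0.022
scene {'fx': 596.1236078179328, 'fy': 596.1236078179328, 'cx': 323.46531702526374, 'cy': 238.87401380537446, 'k1': -0.14135345585279196, 'eye': array([-0.00210939, -0.34520332,  0.83950117]), 'rotation': array([ 0.32844083, -0.16808285, -0.4180704 ,  0.83011561])}
top {'fx': 547.0326870010376, 'fy': 547.0326870010376, 'cx': 323.83376202074874, 'cy': 231.99780802447395, 'k1': -0.11513154685553054, 'eye': array([0.38462664, 0.08794842, 0.91509609]), 'rotation': array([-0.07112866,  0.0746456 ,  0.70742138, -0.69923082])}
```

View pics/scene0.png

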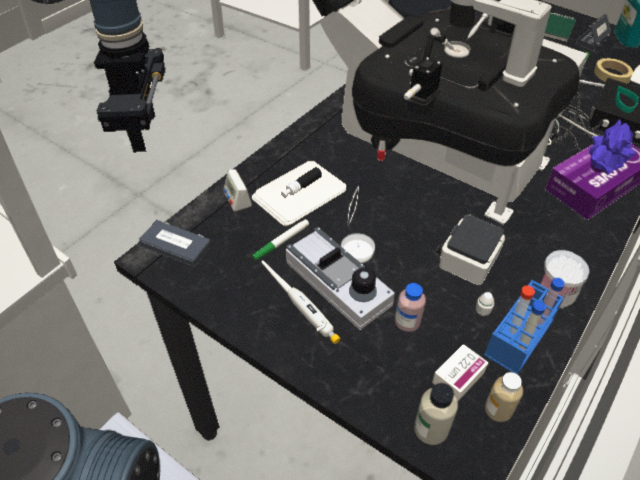

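View pics/top0.png

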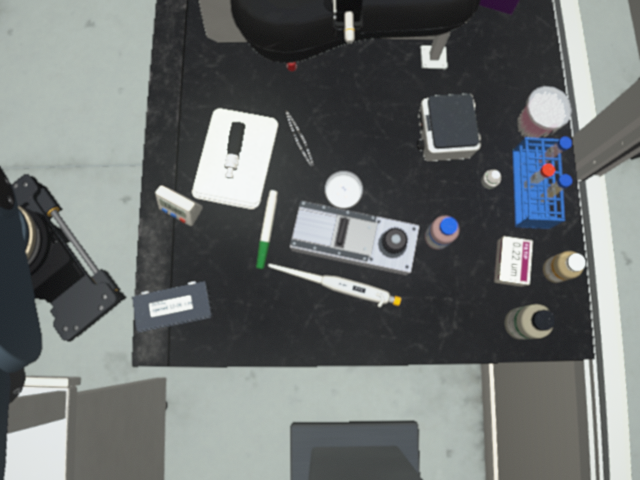

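The scene view shows the carrier with the knob at about (363,275) and the bar at (330,257). In the top view the knob is at (395,238) and the bar at (342,233). The bottle is at the knob end and the pipette is in front. I'll zoom in for accurate points.

Run:
```python
import cv2,numpy as np
a=cv2.imread("pics/top0.png")[180:310,280:470]; b=cv2.imread("pics/scene0.png")[215:345,265:435]
a=cv2.resize(a,None,fx=4,fy=4,interpolation=cv2.INTER_CUBIC)
for i in range(0,190,20):cv2.putText(a,str(280+i),(i*4,10),0,.35,(0,255,255));cv2.line(a,(i*4,12),(i*4,18),(0,255,255))
for i in range(0,130,20):cv2.putText(a,str(180+i),(0,i*4+4),0,.35,(0,255,255))
cv2.imwrite("pics/topz.png",a)
```

```text
(no output)
```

View pics/topz.png

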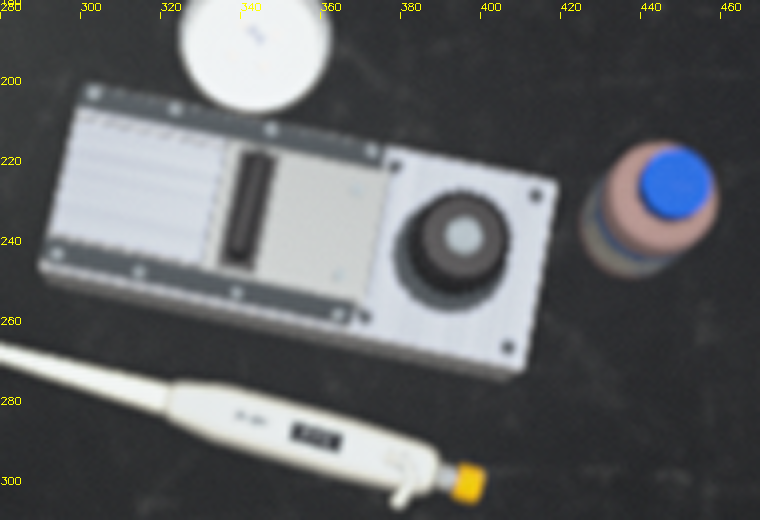

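```bash
cat > h.py <<'E'
import numpy as np
from scipy.spatial.transform import Rotation as R
from scipy.optimize import least_squares
def proj(c,P):
    p=R.from_quat(c["rotation"]).inv().apply(np.atleast_2d(P)-c["eye"])
    s=np.c_[p[:,0],-p[:,1]]/-p[:,2:]
    s=s*(1+c["k1"]*(s**2).sum(1,keepdims=True))
    return s*[c["fx"],c["fy"]]+[c["cx"],c["cy"]]
def back(c,uv,z):
    f=lambda p:(proj(c,[p[0],p[1],z])[0]-uv)
    return least_squares(f,[.5,.05]).x
def world(p,L):
    L=np.atleast_2d(L); r=R.from_euler("z",p[2])
    return r.apply(L)+[p[0],p[1],0]
E
python3 - <<'E'
from rig import robot,cams
from h import *
T=cams.camera("top"); S=cams.camera("scene")
crop=np.array([[557,183],[522,367],[88,82],[40,265],[463,236]])/4+[280,180]
L=np.array([[.04,-.1,.04],[-.04,-.1,.04],[.04,.1,.047],[-.04,.1,.047],[0,-.062,.083]])
for uv,l in zip(crop,L): print(uv,back(T,uv,l[2]))
f=lambda p:(proj(T,world(p,L))-crop).ravel()
s=least_squares(f,[.4,.05,-.1]);print(s.x,np.degrees(s.x[2]),s.fun.round(1))
print("knob/bar",world(s.x,[[0,-.062,.083],[0,.0225,.06]]))
print("scene proj",proj(S,world(s.x,np.r_[L,[[0,.0225,.065]]])))
m=np.array([445,225]);print("bottle",back(T,m+[3,1.2],.088))
E
```

```text
[419.25 225.75] [ 0.57667724 -0.07465161]
[410.5  271.75] [ 0.50071365 -0.05684291]
[302.  200.5] [0.6197126  0.11771211]
[290.   246.25] [0.54360137 0.13735645]
[395.75 239.  ] [ 0.54656006 -0.02888341]
[ 0.5602329   0.03105141 -0.22209722] -12.725233156003657 [ 0.4 -0.3  0.6  0.9 -1.3 -0.9 -0.   0.2  0.3 -0. ]
knob/bar [[ 0.5465758  -0.02942572  0.083     ]
 [ 0.5651891   0.05299876  0.06      ]]
scene proj [[395.92833356 293.39754344]
 [361.75946121 318.49707045]
 [319.51909698 226.81117624]
 [285.81544505 247.42911894]
 [364.97990169 276.03897908]
 [331.00804136 254.34118633]]
bottle [ 0.56494303 -0.11091845]
```

Request:
{"api": "carry_out", "payload": {
  "steps": [
    [[0.6,-4.2,0],0,0.3],
    [[0.6,-4.2,0],0,0.3],
    [[0.6,-4.2,0],0,0.3],
    [[0.6,-4.2,0],0,0.3],
    [[0.6,-4.2,0],0,0.3],
    [[0.6,-4.2,0],0,0.3],
    [[0.6,-4.2,0],0,0.3],
    [[0.6,-4.2,0],0,0.3],
    [[0.6,-4.2,0],0,0.3],
    [[0,0,0],0,0.3]
  ],
  "squeeze": 25
}}

```text
time: 1.2
position: [0.5377, 0.0049, 0.2428]
tool_rot: [0.941, 0.339, 0.001, 0.0]
ft_force: [0.4, 0.2, -0.3]
grip_width: 0.061
```

Request:
{"api": "carry_out", "payload": {
  "steps": [
    [[0.9,-3.4,-2],0,0.3],
    [[0,0,-3],0,0.3],
    [[0,0,-1.5],0,0.3],
    [[0,0,0],0,0.3]
  ]
}}

```text
time: 1.6
position: [0.5479, -0.0312, 0.1768]
tool_rot: [0.942, 0.337, 0.002, 0.001]
ft_force: [0.3, 0.5, 0.3]
grip_width: 0.0607
```

Run:
```python
from rig import robot,cams
from h import *
import cv2
o=robot.get_obs();print(o["position"],o["ft_force"],o["moment"],o["q"])
p=[.56023,.03105,-.2221]
for n in("wrist","scene"):
    c=cams.camera(n);im=c["pixels"][:,:,::-1].copy()
    for q in proj(c,world(p,[[0,-.062,.083],[.04,-.1,.04],[-.04,-.1,.04],[0,.0225,.065]])):
        print(n,q.round(1)); cv2.drawMarker(im,tuple(int(v) for v in q),(0,0,255),0,12,1)
    if n=="scene": im=cv2.resize(im[170:350,230:470],None,fx=3,fy=3)
    cv2.imwrite(f"pics/{n}1.png",im)
```

```text
[ 0.54787302 -0.03122844  0.17680259] [0.31384563 0.45136065 0.34384762] [0.0314125  0.06816585 0.04774007] [-0.26138558  0.51562173  1.6953807   0.00182483  0.92554291 -0.94938504]
wrist [318.8 248.3]
wrist [311.8 298.9]
wrist [248.2 223.4]
wrist [416.5 167.9]
scene [365. 276.]
scene [395.9 293.4]
scene [361.8 318.5]
scene [331.  254.3]
```

View pics/wrist1.png

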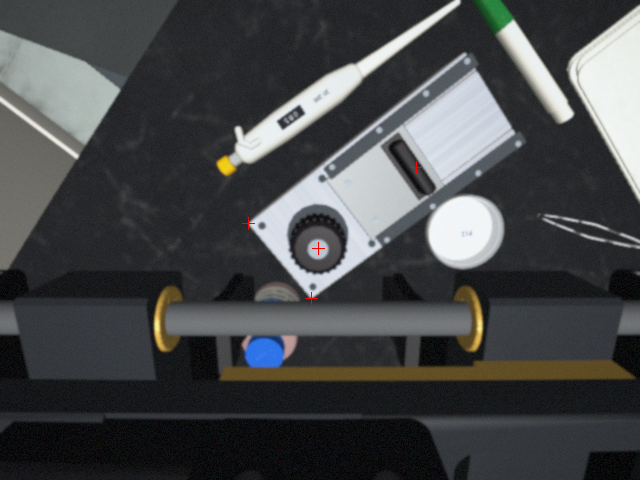

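View pics/scene1.png

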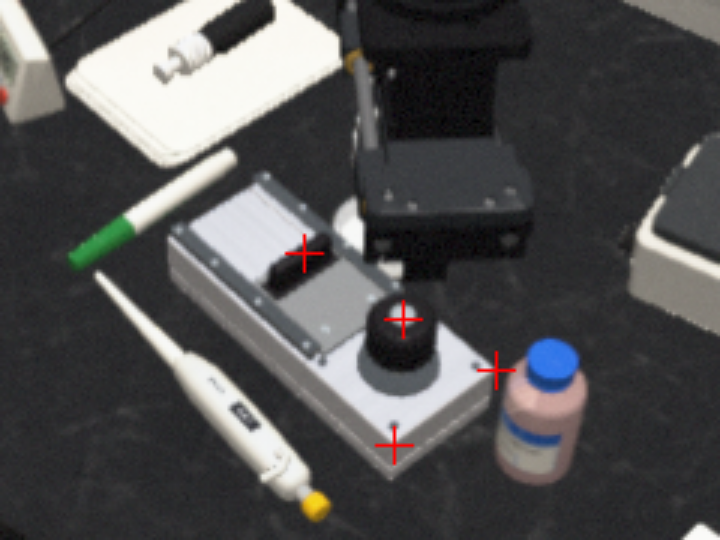

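The wrist and scene views agree: the stem is at wrist pixel (318,248), exactly where the fit puts it. I'll descend onto the knob.

Request:
{"api": "carry_out", "payload": {
  "steps": [
    [[-0.14,0.19,-3],0,0.3],
    [[0,0,-3],0,0.3],
    [[0,0,-2],0,0.3],
    [[0,0,-1.6],0,0.3],
    [[0,0,0],0,0.3]
  ]
}}

```text
time: 2.2
position: [0.553, -0.0267, 0.087]
tool_rot: [0.941, 0.339, 0.011, 0.006]
ft_force: [-0.8, -0.4, -0.0]
grip_width: 0.0607
```

```bash
cat > s.py <<'E'
from rig import robot
from scipy.spatial.transform import Rotation as R
import numpy as np
o=robot.get_obs();r=R.from_quat(o["tool_rot"]).as_matrix()
print("t",round(float(o["time"]),2),"p",o["position"].round(4),"yaw",round(float(np.degrees(np.arctan2(r[1,0],r[0,0]))),2),"F",o["ft_force"].round(2),"M",o["moment"].round(3),"w",round(float(o["grip_width"]),4),"tilt",r[:,2].round(3))
E
python3 s.py
```

```text
t 2.2 p [ 0.553  -0.0267  0.087 ] yaw 39.68 F [-0.76 -0.45 -0.03] M [-0.037  0.034 -0.019] w 0.0607 tilt [ 0.024 -0.004 -1.   ]
```

Request:
{"api": "carry_out", "payload": {
  "steps": [
    [[-0.35,-0.13,0],0,0.3],
    [[-0.3,-0.13,-0.3],0,0.3],
    [[0,0,-0.3],0,0.3],
    [[0,0,-0.3],0,0.3],
    [[0,0,0],0,0.3]
  ]
}}

```text
time: 2.7
position: [0.549, -0.0292, 0.0824]
tool_rot: [0.94, 0.34, 0.014, 0.008]
ft_force: [-0.2, -0.3, -0.0]
grip_width: 0.0606
```

```bash
python3 s.py
```

```text
t 2.7 p [ 0.549  -0.0292  0.0824] yaw 39.78 F [-0.16 -0.29 -0.03] M [-0.004  0.017 -0.   ] w 0.0606 tilt [ 0.033 -0.006 -0.999]
```

Request:
{"api": "carry_out", "payload": {
  "steps": [
    [[-0.25,0,0],0,0.3],
    [[0,0,0],0,0.3],
    [[0,0,0],0,0.3]
  ]
}}

```text
time: 3.0
position: [0.5467, -0.0294, 0.0829]
tool_rot: [0.94, 0.34, 0.015, 0.009]
ft_force: [-0.0, -0.3, 0.5]
grip_width: 0.0609
```

```bash
python3 s.py
```

```text
t 3.0 p [ 0.5467 -0.0294  0.0829] yaw 39.77 F [-0.   -0.28  0.5 ] M [0.014 0.035 0.029] w 0.0609 tilt [ 0.034 -0.006 -0.999]
```

Request:
{"api": "carry_out", "payload": {
  "steps": [
    [[0,0,3],0,0.3],
    [[0,0,3],0,0.3],
    [[0,0,0],0,0.3],
    [[0,0,0],0,0.3]
  ]
}}

```text
time: 3.4
position: [0.5457, -0.0293, 0.1434]
tool_rot: [0.94, 0.34, 0.013, 0.008]
ft_force: [0.7, 0.5, 0.1]
grip_width: 0.0611
```

```bash
python3 s.py
```

```text
t 3.4 p [ 0.5457 -0.0293  0.1434] yaw 39.75 F [0.68 0.48 0.14] M [-0.036 -0.002 -0.031] w 0.0611 tilt [ 0.031 -0.005 -1.   ]
```

Request:
{"api": "carry_out", "payload": {
  "steps": [
    [[0.05,0,-3.2],0,0.3],
    [[0,0,0],0,0.3],
    [[0,0,-3.2],0,0.3],
    [[0,0,0],0,0.3],
    [[0,0,0],0,0.3]
  ]
}}

```text
time: 3.9
position: [0.5463, -0.0293, 0.0775]
tool_rot: [0.94, 0.34, 0.013, 0.007]
ft_force: [0.1, -0.5, 1.1]
grip_width: 0.0609
```

```bash
python3 s.py
```

```text
t 3.9 p [ 0.5463 -0.0293  0.0775] yaw 39.76 F [ 0.08 -0.51  1.1 ] M [-0.041  0.019 -0.011] w 0.0609 tilt [ 0.029 -0.005 -1.   ]
```

Request:
{"api": "carry_out", "payload": {
  "steps": [
    [[0,0,0],0,0.65],
    [[0,0,0],0,0.65],
    [[0,0,0],0,0.65],
    [[0,0,0],0,0.65],
    [[0,0,0],0,0.65]
  ],
  "squeeze": 25
}}

```text
time: 4.4
position: [0.5471, -0.0302, 0.0812]
tool_rot: [0.94, 0.34, 0.014, 0.009]
ft_force: [1.7, 0.7, -7.4]
grip_width: 0.0395
```

```bash
python3 s.py
```

```text
t 4.4 p [ 0.5471 -0.0302  0.0812] yaw 39.82 F [ 1.67  0.67 -7.35] M [ 0.145 -0.327 -0.   ] w 0.0395 tilt [ 0.033 -0.007 -0.999]
```

Request:
{"api": "carry_out", "payload": {
  "steps": [
    [[0,0,-0.15],-3,0.65],
    [[0,0,0],-3,0.65]
  ]
}}

```text
time: 4.6
position: [0.547, -0.0302, 0.0804]
tool_rot: [0.957, 0.289, 0.014, 0.01]
ft_force: [-0.9, -1.5, -3.7]
grip_width: 0.039
```

```bash
python3 s.py
```

```text
t 4.6 p [ 0.547  -0.0302  0.0804] yaw 33.64 F [-0.94 -1.53 -3.71] M [-0.194  0.16   0.056] w 0.039 tilt [ 0.032 -0.011 -0.999]
```

Request:
{"api": "carry_out", "payload": {
  "steps": [
    [[0,0,0],0,0.65],
    [[0,0,0],0,0.65]
  ]
}}

```text
time: 4.8
position: [0.547, -0.0303, 0.0804]
tool_rot: [0.957, 0.29, 0.014, 0.01]
ft_force: [-1.4, -1.4, -2.9]
grip_width: 0.0396
```

```bash
python3 s.py
```

```text
t 4.8 p [ 0.547  -0.0303  0.0804] yaw 33.68 F [-1.39 -1.37 -2.85] M [-0.188  0.094  0.025] w 0.0396 tilt [ 0.032 -0.011 -0.999]
```

Request:
{"api": "carry_out", "payload": {
  "steps": [
    [[0,0,0],-2.5,0.65],
    [[0,0,0],-2.5,0.65]
  ]
}}

```text
time: 5.0
position: [0.5469, -0.0303, 0.0804]
tool_rot: [0.969, 0.247, 0.013, 0.01]
ft_force: [1.0, 0.3, -1.8]
grip_width: 0.0392
```

```bash
python3 s.py
```

```text
t 5.0 p [ 0.5469 -0.0303  0.0804] yaw 28.65 F [ 0.96  0.31 -1.84] M [-0.066 -0.108 -0.017] w 0.0392 tilt [ 0.031 -0.014 -0.999]
```

Request:
{"api": "carry_out", "payload": {
  "steps": [
    [[0,0,0],-2.5,0.65]
  ]
}}

```text
time: 5.1
position: [0.5468, -0.0303, 0.0804]
tool_rot: [0.974, 0.226, 0.013, 0.011]
ft_force: [-1.5, -1.8, -2.1]
grip_width: 0.0395
```

```bash
python3 s.py
```

```text
t 5.1 p [ 0.5468 -0.0303  0.0804] yaw 26.12 F [-1.48 -1.8  -2.15] M [-0.198  0.228  0.067] w 0.0395 tilt [ 0.03  -0.015 -0.999]
```

Request:
{"api": "carry_out", "payload": {
  "steps": [
    [[0,0,0],-2.5,0.65]
  ]
}}

```text
time: 5.2
position: [0.5467, -0.0304, 0.0804]
tool_rot: [0.979, 0.204, 0.013, 0.011]
ft_force: [1.2, -1.0, -2.4]
grip_width: 0.0391
```

```bash
python3 s.py
```

```text
t 5.2 p [ 0.5467 -0.0304  0.0804] yaw 23.59 F [ 1.19 -1.03 -2.43] M [-0.124 -0.197  0.109] w 0.0391 tilt [ 0.029 -0.016 -0.999]
```

Request:
{"api": "carry_out", "payload": {
  "steps": [
    [[0,0,0],-2.5,0.65]
  ]
}}

```text
time: 5.3
position: [0.5466, -0.0304, 0.0804]
tool_rot: [0.983, 0.183, 0.012, 0.011]
ft_force: [-2.0, -0.2, -2.2]
grip_width: 0.0395
```

```bash
python3 s.py
```

```text
t 5.3 p [ 0.5466 -0.0304  0.0804] yaw 21.05 F [-2.05 -0.17 -2.24] M [-0.147  0.221  0.062] w 0.0395 tilt [ 0.028 -0.018 -0.999]
```

Request:
{"api": "carry_out", "payload": {
  "steps": [
    [[0,0,0],-2.5,0.65]
  ]
}}

```text
time: 5.4
position: [0.5466, -0.0304, 0.0804]
tool_rot: [0.987, 0.161, 0.012, 0.012]
ft_force: [-0.3, -1.5, -3.1]
grip_width: 0.0392
```

```bash
python3 s.py
```

```text
t 5.4 p [ 0.5466 -0.0304  0.0804] yaw 18.52 F [-0.27 -1.53 -3.13] M [-0.127 -0.109  0.064] w 0.0392 tilt [ 0.028 -0.019 -0.999]
```

```bash
cat > m.py <<'E'
from rig import robot,cams
from scipy.spatial.transform import Rotation as R
import numpy as np
g=lambda:(lambda o:(o,np.r_[o["ft_force"],o["moment"]]))(robot.get_obs())
o,a=g(); W=[]
for i in range(4): cams.camera("wrist"); o,b=g(); W.append(b)
W=np.array(W); r=R.from_quat(o["tool_rot"]).as_matrix()
print("t",round(float(o["time"]),2),"p",(o["position"]*1e3).round(1),"yaw",round(float(np.degrees(np.arctan2(r[1,0],r[0,0]))),1),"Mz move",a[5].round(3),"static",W[:,5].round(3),"mean",W[:,5].mean().round(3),"F",W[:,:3].mean(0).round(1))
E
python3 m.py
```

```text
t 5.6 p [546.6 -30.4  80.4] yaw 18.6 Mz move 0.064 static [-0.012 -0.009  0.033 -0.006] mean 0.001 F [-0.9 -1.1 -2. ]
```

Request:
{"api": "carry_out", "payload": {
  "steps": [
    [[0,0,0],-4,0.65]
  ]
}}

```text
time: 5.7
position: [0.5465, -0.0305, 0.0804]
tool_rot: [0.992, 0.127, 0.012, 0.012]
ft_force: [-1.4, -1.1, -2.1]
grip_width: 0.0392
```

```bash
python3 m.py
```

```text
t 5.9 p [546.5 -30.4  80.4] yaw 14.7 Mz move 0.134 static [ 0.002 -0.098 -0.016  0.042] mean -0.018 F [-0.7 -1.4 -2. ]
```

Request:
{"api": "carry_out", "payload": {
  "steps": [
    [[0,0,0],-4,0.65]
  ]
}}

```text
time: 6.0
position: [0.5464, -0.0305, 0.0804]
tool_rot: [0.995, 0.093, 0.011, 0.012]
ft_force: [-1.1, -0.9, -2.2]
grip_width: 0.0394
```

```bash
python3 m.py
```

```text
t 6.2 p [546.4 -30.5  80.4] yaw 10.8 Mz move 0.051 static [-0.028 -0.04   0.021  0.008] mean -0.01 F [-1.7 -1.2 -2.1]
```

Request:
{"api": "carry_out", "payload": {
  "steps": [
    [[0,0,0],-4,0.65]
  ]
}}

```text
time: 6.3
position: [0.5463, -0.0305, 0.0804]
tool_rot: [0.998, 0.06, 0.011, 0.013]
ft_force: [-0.8, -1.1, -2.4]
grip_width: 0.0392
```

```bash
python3 m.py
```

```text
t 6.5 p [546.3 -30.4  80.4] yaw 7.0 Mz move 0.061 static [ 0.01   0.011 -0.029  0.027] mean 0.004 F [-0.9 -1.2 -1.6]
```

Request:
{"api": "carry_out", "payload": {
  "steps": [
    [[0,0,0],-4,0.65]
  ]
}}

```text
time: 6.6
position: [0.5462, -0.0305, 0.0804]
tool_rot: [1.0, 0.026, 0.01, 0.013]
ft_force: [-2.5, -0.4, -1.3]
grip_width: 0.0397
```

```bash
python3 m.py
```

```text
t 6.8 p [546.2 -30.5  80.4] yaw 3.1 Mz move 0.114 static [-0.024 -0.044 -0.039 -0.013] mean -0.03 F [-1.5 -1.8 -2. ]
```

Request:
{"api": "carry_out", "payload": {
  "steps": [
    [[0,0,0],-4,0.65]
  ]
}}

```text
time: 6.9
position: [0.546, -0.0305, 0.0804]
tool_rot: [1.0, -0.008, 0.009, 0.013]
ft_force: [-2.6, -0.3, -1.8]
grip_width: 0.0396
```

```bash
python3 m.py
```

```text
t 7.1 p [546.  -30.5  80.4] yaw -0.8 Mz move 0.072 static [-0.046 -0.072 -0.018 -0.022] mean -0.04 F [-1.3 -1.8 -1.8]
```

Request:
{"api": "carry_out", "payload": {
  "steps": [
    [[0,0,0],-4,0.65]
  ]
}}

```text
time: 7.2
position: [0.5459, -0.0305, 0.0804]
tool_rot: [0.999, -0.042, 0.009, 0.014]
ft_force: [-0.6, -1.3, -1.4]
grip_width: 0.0394
```

```bash
python3 m.py
```

```text
t 7.4 p [546.  -30.5  80.4] yaw -4.7 Mz move 0.018 static [-0.056 -0.046 -0.052 -0.033] mean -0.047 F [-1.3 -1.5 -1.3]
```

Request:
{"api": "carry_out", "payload": {
  "steps": [
    [[0,0,0],-4,0.65]
  ]
}}

```text
time: 7.5
position: [0.5458, -0.0305, 0.0804]
tool_rot: [0.997, -0.076, 0.008, 0.014]
ft_force: [-2.1, -1.6, -1.1]
grip_width: 0.0397
```

```bash
python3 m.py
```

```text
t 7.7 p [545.8 -30.4  80.4] yaw -8.6 Mz move 0.069 static [-0.044 -0.039 -0.101 -0.068] mean -0.063 F [-2.3 -1.8 -1.2]
```

Request:
{"api": "carry_out", "payload": {
  "steps": [
    [[0,0,0],-4,0.65]
  ]
}}

```text
time: 7.8
position: [0.5457, -0.0305, 0.0804]
tool_rot: [0.994, -0.109, 0.008, 0.014]
ft_force: [-2.4, -1.4, -1.7]
grip_width: 0.0392
```

```bash
python3 m.py
```

```text
t 8.0 p [545.8 -30.4  80.4] yaw -12.5 Mz move 0.065 static [-0.129 -0.18  -0.143 -0.121] mean -0.143 F [-2.4 -1.6 -1.3]
```

Request:
{"api": "carry_out", "payload": {
  "steps": [
    [[0,0,0],-2,0.65]
  ]
}}

```text
time: 8.1
position: [0.5457, -0.0304, 0.0804]
tool_rot: [0.992, -0.126, 0.007, 0.014]
ft_force: [-2.5, -2.3, -1.6]
grip_width: 0.0393
```

```bash
python3 m.py
```

```text
t 8.3 p [545.7 -30.4  80.4] yaw -14.4 Mz move -0.083 static [-0.226 -0.12  -0.171 -0.272] mean -0.197 F [-1.7 -1.9 -1.1]
```

Request:
{"api": "carry_out", "payload": {
  "steps": [
    [[0,0,0],-2,0.65]
  ]
}}

```text
time: 8.4
position: [0.5456, -0.0304, 0.0804]
tool_rot: [0.99, -0.143, 0.007, 0.014]
ft_force: [-2.8, -2.1, -2.2]
grip_width: 0.0395
```

```bash
python3 m.py
```

```text
t 8.6 p [545.6 -30.4  80.4] yaw -16.4 Mz move -0.075 static [-0.144 -0.205 -0.16  -0.163] mean -0.168 F [-2.1 -2.  -0.8]
```

Request:
{"api": "carry_out", "payload": {
  "steps": [
    [[0,0,0],-2,0.65]
  ]
}}

```text
time: 8.7
position: [0.5456, -0.0304, 0.0803]
tool_rot: [0.987, -0.159, 0.007, 0.014]
ft_force: [-1.8, -1.1, -1.4]
grip_width: 0.0396
```

```bash
python3 m.py
```

```text
t 8.9 p [545.6 -30.4  80.3] yaw -18.3 Mz move -0.016 static [ 0.    -0.069 -0.048 -0.044] mean -0.04 F [-2.5 -1.7 -1. ]
```

Request:
{"api": "carry_out", "payload": {
  "steps": [
    [[0,0,0],-1,0.65]
  ]
}}

```text
time: 9.0
position: [0.5456, -0.0304, 0.0803]
tool_rot: [0.986, -0.167, 0.007, 0.014]
ft_force: [-2.2, -0.9, -2.3]
grip_width: 0.0396
```

```bash
python3 m.py
```

```text
t 9.2 p [545.6 -30.4  80.3] yaw -19.3 Mz move 0.009 static [ 0.008 -0.067 -0.09  -0.018] mean -0.042 F [-2.1 -1.6 -1.1]
```

Request:
{"api": "carry_out", "payload": {
  "steps": [
    [[0,0,-0.2],0,0.65]
  ]
}}

```text
time: 9.3
position: [0.5456, -0.0304, 0.0789]
tool_rot: [0.986, -0.167, 0.007, 0.014]
ft_force: [-3.2, -1.6, 4.4]
grip_width: 0.0392
```

```bash
python3 m.py
```

```text
t 9.5 p [545.6 -30.4  78.6] yaw -19.3 Mz move -0.041 static [-0.009 -0.005 -0.04  -0.054] mean -0.027 F [-3.1 -1.4  3. ]
```

Request:
{"api": "carry_out", "payload": {
  "steps": [
    [[0,0,-0.2],0,0.65]
  ]
}}

```text
time: 9.6
position: [0.5456, -0.0304, 0.077]
tool_rot: [0.986, -0.167, 0.007, 0.014]
ft_force: [-3.5, -1.0, 5.0]
grip_width: 0.0395
```

```bash
python3 m.py
```

```text
t 9.8 p [545.6 -30.4  76.6] yaw -19.3 Mz move 0.002 static [-0.018 -0.013 -0.    -0.011] mean -0.01 F [-3.5 -1.5  4.1]
```

Request:
{"api": "carry_out", "payload": {
  "steps": [
    [[0,0,-0.2],0,0.65]
  ]
}}

```text
time: 9.9
position: [0.5456, -0.0304, 0.0748]
tool_rot: [0.986, -0.167, 0.007, 0.014]
ft_force: [-4.0, -1.3, 4.1]
grip_width: 0.0393
```

```bash
python3 m.py
```

```text
t 10.1 p [545.6 -30.4  74.5] yaw -19.3 Mz move -0.062 static [-0.029 -0.02  -0.023 -0.063] mean -0.034 F [-3.1 -1.5  3.3]
```

Request:
{"api": "carry_out", "payload": {
  "steps": [
    [[0,0,-0.15],0,0.65]
  ]
}}

```text
time: 10.2
position: [0.5456, -0.0304, 0.0731]
tool_rot: [0.986, -0.167, 0.007, 0.014]
ft_force: [-3.9, -1.1, 4.0]
grip_width: 0.0397
```

```bash
python3 m.py
```

```text
t 10.4 p [545.6 -30.4  73. ] yaw -19.3 Mz move -0.063 static [-0.012 -0.059 -0.096 -0.035] mean -0.051 F [-3.6 -1.1  4.5]
```

Request:
{"api": "carry_out", "payload": {
  "steps": [
    [[0,0,-0.1],0,0.65]
  ]
}}

```text
time: 10.5
position: [0.5456, -0.0304, 0.0728]
tool_rot: [0.986, -0.167, 0.007, 0.014]
ft_force: [-5.7, -0.5, 18.4]
grip_width: 0.0394
```

```bash
python3 m.py
```

```text
t 10.7 p [545.6 -30.4  72.9] yaw -19.3 Mz move 0.041 static [-0.053 -0.036 -0.032 -0.044] mean -0.041 F [-4.5 -1.3 11.2]
```

The knob went down 7.5 mm at about 5 N and then met a firm bottom. I'll release and retreat upward.

Request:
{"api": "carry_out", "payload": {
  "steps": [
    [[0,0,0],0,0.3],
    [[0,0,0],0,0.3],
    [[0,0,0],0,0.3],
    [[0,0,2],0,0.3],
    [[0,0,3],0,0.4],
    [[0,0,2],0,0.5],
    [[0,0,0],0,0.5],
    [[0,0,0],0,0.5]
  ]
}}

```text
time: 11.5
position: [0.5505, -0.0298, 0.1423]
tool_rot: [0.986, -0.168, 0.011, 0.013]
ft_force: [-1.0, -0.4, 0.0]
grip_width: 0.0445
```

```bash
python3 s.py;python3 - <<'E'
from rig import robot,cams
from h import *
import cv2
p=[.56023,.03105,-.2221]
for n,(y,x) in dict(scene=(190,270),top=(180,290)).items():
    c=cams.camera(n);im=c["pixels"][:,:,::-1].copy()
    if n=="scene":
        L=[[0,-.062,.083],[0,-.062,.075],[0,.0225,.065]]
        Q=proj(c,world(p,L));print(Q)
        im=cv2.resize(im[y:y+140,x:x+180],None,fx=4,fy=4,interpolation=cv2.INTER_CUBIC)
        for q in Q:cv2.drawMarker(im,tuple(int(v) for v in (q-[x,y])*4),(0,0,255),0,12,1)
        cv2.imwrite("pics/scene2.png",im)
E
```

```text
t 11.5 p [ 0.5505 -0.0298  0.1423] yaw -19.34 F [-0.95 -0.37  0.03] M [-0.081  0.129 -0.009] w 0.0445 tilt [ 0.018 -0.03  -0.999]
[[364.97956118 276.04050955]
 [364.70997334 279.12444428]
 [331.00774787 254.34252314]]
```

View pics/scene2.png

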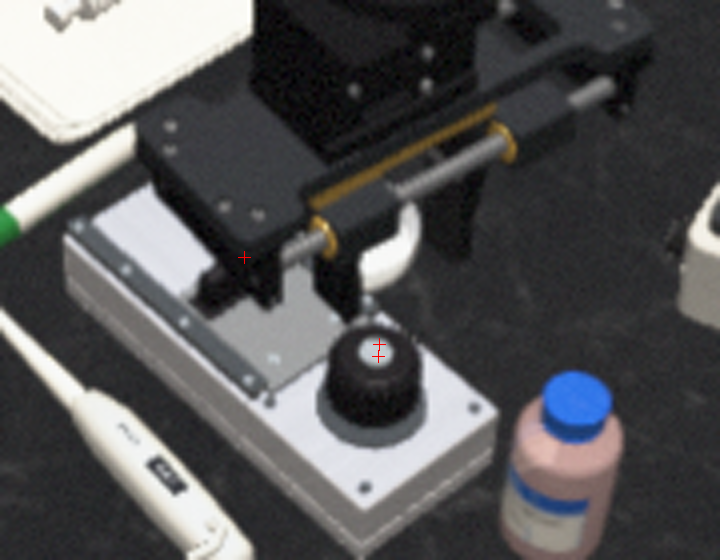

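Request:
{"api": "carry_out", "payload": {
  "steps": [
    [[0.15,0.83,0],-8.3,0.5],
    [[0.15,0.83,0],-8.3,0.5],
    [[0.15,0.83,0],-8.3,0.5],
    [[0.15,0.83,0],-8.3,0.5],
    [[0.15,0.83,0],-8.3,0.5],
    [[0.15,0.83,0],-8.3,0.5],
    [[0.15,0.83,0],-8.3,0.5],
    [[0.15,0.83,0],-8.3,0.5],
    [[0.15,0.83,0],-8.3,0.5],
    [[0,0,0],-8.3,0.5]
  ]
}}

```text
time: 12.6
position: [0.557, 0.0487, 0.1267]
tool_rot: [-0.607, 0.794, 0.013, -0.018]
ft_force: [-0.4, -0.2, 0.2]
grip_width: 0.0436
```

```bash
python3 s.py
```

```text
t 12.6 p [0.557  0.0487 0.1267] yaw -105.23 F [-0.42 -0.23  0.25] M [ 0.005  0.183 -0.012] w 0.0436 tilt [-0.043 -0.002 -0.999]
```

Request:
{"api": "carry_out", "payload": {
  "steps": [
    [[0.8,0.45,0],2.5,0.5],
    [[0,0,0],0,0.5],
    [[0,0,-2.5],0,0.5],
    [[0,0,0],0,0.5],
    [[0,0,-1.5],0,0.5],
    [[0,0,0],0,0.5]
  ]
}}

```text
time: 13.2
position: [0.5652, 0.0538, 0.0828]
tool_rot: [-0.63, 0.776, 0.014, -0.02]
ft_force: [-0.6, 0.5, -0.2]
grip_width: 0.0434
```

```bash
python3 s.py
```

```text
t 13.2 p [0.5652 0.0538 0.0828] yaw -101.79 F [-0.58  0.45 -0.24] M [0.032 0.111 0.008] w 0.0434 tilt [-0.048 -0.004 -0.999]
```

Request:
{"api": "carry_out", "payload": {
  "steps": [
    [[0,0,-1.0],-0.9,0.5],
    [[0,0,0],0,0.5],
    [[0,0,0],0,0.95],
    [[0,0,0],0,0.95],
    [[0,0,0],0,0.95],
    [[0,0,0],0,0.95],
    [[0,0,0],0,0.95]
  ],
  "squeeze": 12
}}

```text
time: 13.9
position: [0.5674, 0.0535, 0.0756]
tool_rot: [-0.625, 0.781, 0.012, -0.018]
ft_force: [0.2, 0.2, -0.8]
grip_width: 0.0116
```

```bash
python3 s.py
```

```text
t 13.9 p [0.5674 0.0535 0.0756] yaw -102.65 F [ 0.25  0.16 -0.83] M [ 0.043  0.182 -0.001] w 0.0116 tilt [-0.043 -0.003 -0.999]
```

Request:
{"api": "carry_out", "payload": {
  "steps": [
    [[0.11,0.49,0],0,0.95],
    [[0.11,0.49,0],0,0.95],
    [[0,0,0],0,0.95]
  ]
}}

```text
time: 14.2
position: [0.5697, 0.0634, 0.0756]
tool_rot: [-0.625, 0.781, 0.012, -0.018]
ft_force: [-0.3, 0.4, -1.0]
grip_width: 0.01
```

```bash
python3 s.py
```

```text
t 14.2 p [0.5697 0.0634 0.0756] yaw -102.66 F [-0.33  0.36 -1.03] M [0.173 0.056 0.018] w 0.01 tilt [-0.043 -0.004 -0.999]
```

Request:
{"api": "carry_out", "payload": {
  "steps": [
    [[0.17,0.78,0],0,0.95],
    [[0.17,0.78,0],0,0.95],
    [[0.17,0.78,0],0,0.95],
    [[0.17,0.78,0],0,0.95],
    [[0.17,0.78,0],0,0.95],
    [[0,0,0],0,0.95]
  ]
}}

```text
time: 14.8
position: [0.5794, 0.1065, 0.0757]
tool_rot: [-0.625, 0.78, 0.011, -0.018]
ft_force: [1.6, -0.4, 0.0]
grip_width: 0.0099
```

```bash
python3 s.py
```

```text
t 14.8 p [0.5794 0.1065 0.0757] yaw -102.59 F [ 1.61 -0.44  0.04] M [0.06  0.088 0.   ] w 0.0099 tilt [-0.042 -0.004 -0.999]
```

Request:
{"api": "carry_out", "payload": {
  "steps": [
    [[0.11,0.49,0],0,0.95]
  ]
}}

```text
time: 14.9
position: [0.5801, 0.1104, 0.0755]
tool_rot: [-0.626, 0.78, 0.011, -0.019]
ft_force: [-2.0, -23.2, 0.1]
grip_width: 0.0099
```

```bash
python3 s.py
```

```text
t 14.9 p [0.5801 0.1104 0.0755] yaw -102.47 F [ -2.   -23.15   0.1 ] M [-4.002  0.363  0.176] w 0.0099 tilt [-0.043 -0.007 -0.999]
```

Request:
{"api": "carry_out", "payload": {
  "steps": [
    [[0,0,0],0,0.95],
    [[0,0,0],0,0.6],
    [[0,0,0],0,0.6],
    [[0,0,0],0,0.6],
    [[0,0,2],0,0.6],
    [[0,0,3],0,0.6],
    [[0,0,4],0,0.6],
    [[-0.5,3,3],0,0.6],
    [[-0.5,4,3],0,0.6],
    [[0,0,0],0,0.6]
  ]
}}

```text
time: 15.9
position: [0.5678, 0.1838, 0.2296]
tool_rot: [-0.624, 0.781, 0.014, -0.019]
ft_force: [1.0, -0.9, -0.0]
grip_width: 0.0349
```

Request:
{"api": "carry_out", "payload": {
  "steps": [
    [[-0.5,4.5,1],0,0.6],
    [[-0.5,4.5,0],0,0.6],
    [[-0.5,4.5,0],0,0.6],
    [[0,4,0],0,0.6],
    [[0,0,0],0,0.6],
    [[0,0,0],0,0.6]
  ]
}}

```text
time: 16.5
position: [0.551, 0.3607, 0.237]
tool_rot: [-0.623, 0.782, 0.014, -0.02]
ft_force: [-0.2, -0.1, -1.0]
grip_width: 0.0346
```

```bash
python3 s.py;python3 - <<'E'
from rig import robot,cams
from h import *
import cv2
p=[.56023,.03105,-.2221]; out=[]
for n,(y,x) in dict(scene=(190,240),top=(175,250)).items():
    c=cams.camera(n);im=c["pixels"][:,:,::-1].copy()
    L=[[0,-.062,.075],[0,.0805,.065]]
    Q=proj(c,world(p,L))
    im=cv2.resize(im[y:y+150,x:x+210],None,fx=3.6,fy=3.6,interpolation=cv2.INTER_CUBIC)[:,:790]
    for q in Q:cv2.drawMarker(im,tuple(int(v) for v in (q-[x,y])*3.6),(0,0,255),0,10,1)
    cv2.imwrite(f"pics/{n}3.png",im)
E
```

```text
t 16.5 p [0.551  0.3607 0.237 ] yaw -102.84 F [-0.2  -0.11 -1.  ] M [ 0.066  0.128 -0.045] w 0.0346 tilt [-0.049 -0.004 -0.999]
```

View pics/scene3.png

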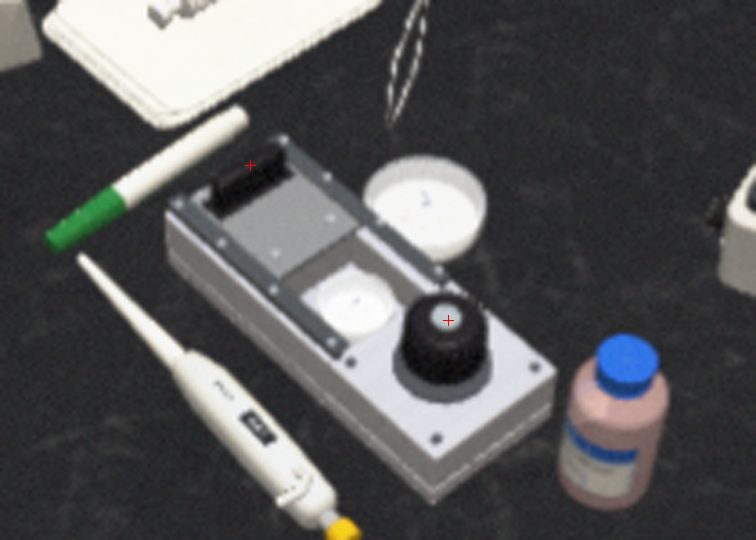

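View pics/top3.png

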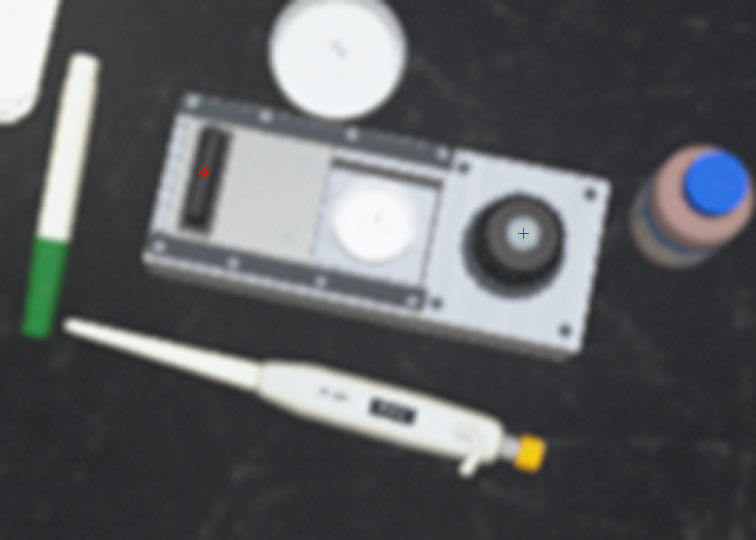

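The cover is open and the dish exposed. The bar sits at the predicted fully open position (top crop about (205,178), marker at (204,172)), and the knob is at the lowered-height marker. The bottle, dish, marker and pipette look unmoved.

```bash
python3 -c "
from rig import robot
print(robot.hand_in())"
```

```text
the job is handed in; nothing more can be done
None
```

The dish carrier is unlocked and its cover is fully open. I handed the job in at about 16.5 s of the 72 s allowed.

- **Knob turn:** I turned it clockwise in small steps, checking the torque at rest after each. It was about zero until the onward pull began, peaked near -0.2 N m, and was back to about baseline (-0.04 N m) 58–59° from the start. I took that as the notch.
- **Knob push:** There it went down about 7.5 mm at roughly 5 N and came to a firm bottom, with 18 N briefly at the end.
- **Cover:** I slid it by its bar with only small forces until it met the end stop, at about 58 mm of travel with a 23 N peak.
- **Last pictures:** The bar is at the fully open position, the dish in the well is exposed, and the knob is down. The bottle, petri dish, marker and pipette look unmoved, and the gripper is well clear.

**Disagreements and errors:**
- **Knob travel:** It measured about 0.4–0.5 mm short of the stated 8 mm, but the cover sliding freely shows the lock released.
- **Tool tilt:** The gripper drifted about 2–3° off vertical during the moves, which caused no trouble.

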